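# Test-spray the charged cleaner canister

### The arm

A 6-joint arm with a two-finger parallel gripper is mounted at the origin on the work surface. World frame = base frame: x ahead of the robot, y to its left, z up, the work surface at z = 0. Lengths are in m, angles in rad, forces in N, time in s.
With the tool pointing down it reaches from about 0.325 to 0.9 m from the base axis. Payload 6.1 kg.
Tool frame: the origin (TCP) lies between the finger pads; the fingertips stand 22 mm ahead of it and the grasp point (between the pads) lies 3 mm ahead of it; z points along the fingers, y is the line along which they close (so a half turn about z gives the same grasp; the last joint's range is limited). The gripper opens to 85 mm and grips with 20 to 120 N. Pads are 22 mm wide; open, the fingers measure 114 mm over their backs; the gripper's body (76 mm by 85 mm) begins 54 mm behind the grasp point. The pads swing forward as they close: fully open they stand 13 mm farther back than shut.
Start: joints at [1.041, 0.22, 1.526, -0, 1.395, -0.126], TCP at [0.246, 0.575, 0.253] pointing down, gripper open.
Joint ranges: [-2.98, 2.98], [-0.91, 2.08], [0.09, 2.57], [-1.24, 4.39], [0.2, 2.65], [-2.68, 2.68]. Speed limits (rad/s): [2.57, 2.57, 3.01, 3.14, 3.14, 3.14].

### API

Orientations are given as [roll, pitch, yaw] about the fixed x, y, z axes, in that order (R = Rz(yaw) Ry(pitch) Rx(roll)).
In Python, from plant import robot gives the robot as it stands.
- The arm moves only by the shell command python3 -m crank 'ROWS' [OPENING] [FORCE]. ROWS is JSON, a list of rows, each an object with "slide": the shift along the tool's x, y, z in m, a list of three; "angular": the turn, a rotation vector about the tool's x, y, z in rad, a list of three. A call has 1 to 10 rows; each row shifts and turns the commanded pose from where the row before left it, along the tool's axes as they then stand; what a row does not reach is not made up. A row lasts 1/12 s, in which the tool goes at most 41.7 mm and 7.16 degrees, less where a joint would pass 70% of its speed; a pose out of reach is approached as far as the arm can. A call with a gripper value outside its range is refused whole. OPENING is the finger opening in m, from 0 to 0.0854, set as the call begins (- or left out, the last holds). The fingers move at their own pace and stop on an object; FORCE is the grip in N (left out, the last holds). Time passes only in rows, so rows that do not move let the fingers close. It gives the time, the measured TCP pose, the force, the opening and the grip force at its end, in the units of the state.
- robot.sense(): the state, without advancing time (a new reading comes with each control period).
- robot.get_image(name): name is "scene" or "top"; returns a dict with "color" (420x560x3 uint8, blue, green, red), "fx", "fy", "cx", "cy" (pixels), "R" (3x3) and "t" (3): a world point X has camera coordinates R X + t. Camera axes: x right, y down, z forward; pixel columns grow to the right and rows downward; lengths in m; the calibration is good to about 2 mm. A picture is of the moment at which its call begins. There is no depth.
- robot.hand_in(): hands the job in; it is judged then, once.
Trained networks look in a picture, given as the dict that the camera call returned (one of the last four; its "shot" number tells which), for a name from the list of things; names that differ only in an ending like _2 or _b are one class to them, and where a whole thing is asked for, a point or a joint stands for the part that bears it (a point fixed in the world has none). Each returns a list of dicts, best first, with "p" (0 to 1); they miss things now and then, are a little off and sometimes report something else, mostly with a low value. They report only what shows in the picture. A call takes as long as a camera call.
- robot.trace(picture, thing): "region" (420x560 bool, what is visible of it) and "at" ([column, row] in pixels, amid what is visible of it).
The state is a dict: "t": time; "joint_positions": joint angles; "qd": joint speeds; "tau": joint torques, N m; "ee_pos": TCP position; "ee_rot": TCP orientation; "force": force on the tool from outside, world axes, zero at the start; "moment": the same for the moment, N m; "gripper_width": opening from 0.0 (shut) to 1.0 (fully open); "grasp_force": force on a finger pad.
Only numpy, scipy, OpenCV 4.12 (cv2) and the standard library are available. Lean on these libraries where they do the work, as an engineer would, in place of code of your own. Each camera call takes 0.05 s, during which the arm holds its last target. There are 200 camera calls.

### The job

Test the cleaner canister on the garage bench: unscrew the winged knob of the air valve until it has risen fully open, then press the canister's nozzle cap all the way down for a moment and let it spring back, then screw the winged knob fully shut again. Leave the handwheel valve and all the other things on the bench where they are.

Things in the scene. Friction and masses are not known exactly. Their poses are not given: they have to be found in the camera images.
- air_valve: the air valve, bolted to the bench: 80 mm square steel flange, brass body 48 mm across and 70 mm high with a side port towards its +x, carrying a two-winged black knob on a rising steel stem. Origin on the axis at bench height; z up
- air_knob (a joint): angle of the air valve's knob, 0 = fully shut (stop), 2.6 rad = fully open (stop). Grows counter-clockwise seen from above (unscrewing); the knob, stem and wings rise 6 mm per rad as it opens (15.6 mm in all) and sink again as it shuts. Turning takes about 0.12 N m; it stays where it is left
- air_knob_grip (a point): centre of the black knob's wing bar, on the valve axis, at the height to grip; it rises and turns with the knob: 104 mm above the bench when shut, 119.6 mm when open. The bar is 48 mm long along this point's x, 12 mm thick along its y, and reaches from 14 mm below to 12 mm above this point; under it is only a 16 mm thick hub down to 32 mm below this point, where it meets the brass body when the valve is shut
- canister: the cleaner canister, an aluminium can 66 mm across in a bolted 100 mm square steel stand, shoulder top 155 mm above the bench. Origin on its axis at bench height; it cannot move
- nozzle_cap (a joint): how far the canister's sprung nozzle cap is pressed down: 0 = up, 0.007 m = fully down (stop). The spring takes 1.8 N to start and 6 N fully down, and lifts it again
- nozzle_top (a point): centre of the flat top of the nozzle cap, a grey disc 28 mm across with a small spout, 179 mm above the bench when up; moves down with the cap
- drain_wheel_base: the other valve, not to be used: brass foot 70 mm across with a round dark steel handwheel 88 mm across, wheel top about 70 mm above the bench. Origin on its axis at bench height
- drain_wheel_rim (a point): a point on the rim of the other valve's handwheel, 38 mm from its axis and 62 mm above the bench
- socket: bystander: round steel wrench socket, 26 mm across, 30 mm high, standing; origin at the centre of its underside
- hex_nut: bystander: large steel nut, 32 mm across, 14 mm high, lying flat; origin at the centre of its underside
- wrench: bystander: steel wrench lying flat, 180 mm long; origin under its middle, long axis x
- screwdriver: bystander: screwdriver lying flat, 200 mm long; origin under its middle, long axis x
- oil_bottle: bystander: white closed bottle, 72 mm across, 190 mm high, standing; origin at the centre of its underside
- bolt_jar: bystander: glass jar with steel cap, 68 mm across, 90 mm high, standing; origin at the centre of its underside

How it is judged:
By the outcome, as a careful person would: the job done as asked, in the order asked, and still so for the second after the job is handed in, with the robot touching nothing.
It also fails if it takes over 72 s, if anything falls off the work surface, if the arm or the gripper's body presses on something with over 40 N, if the wrist force passes 120 N, or if a joint passes its speed limit or range.

## Working session

There is one attempt and no reset: what is moved stays moved. The work goes in short steps, Python scripts to look and compute and a shell command to move; the robot and the scene stay as the last step left them, time stands still between calls to the robot, and variables do not carry over. Pictures are saved under pics/ and viewed, at most 10 in all, crops included, and the job is handed in when it is done.

```bash
mkdir -p pics; cat > h.py <<'E'
import numpy as np,cv2
from plant import robot
def ray(im,uv,z):
    R=np.array(im["R"]);t=np.array(im["t"])
    d=R.T@np.array([(uv[0]-im["cx"])/im["fx"],(uv[1]-im["cy"])/im["fy"],1]);c=-R.T@t
    return c+d*(z-c[2])/d[2]
def proj(im,X):
    p=np.array(im["R"])@np.array(X)+np.array(im["t"]);return [im["fx"]*p[0]/p[2]+im["cx"],im["fy"]*p[1]/p[2]+im["cy"]]
E
python3 - <<'E'
from h import *
s=robot.sense();print({k:np.round(v,3).tolist() for k,v in s.items()})
ims={n:robot.get_image(n) for n in("scene","top")}
for n,im in ims.items():
    cv2.imwrite(f"pics/{n}0.png",im["color"])
    print(n,"cam",np.round(-np.array(im["R"]).T@im["t"],3))
    for th,z in(("air_knob_grip",.104),("air_valve",.06),("nozzle_top",.179),("canister",.1),("drain_wheel_base",.06),("oil_bottle",.1),("bolt_jar",.05)):
        for r in robot.trace(im,th)[:2]:
            print(th,round(r["p"],2),np.round(r["at"]),int(r["region"].sum()),np.round(ray(im,r["at"],z),3))
E
```

```text
{'t': 0.0, 'joint_positions': [1.041, 0.221, 1.528, -0.0, 1.395, -0.126], 'qd': [0.001, -0.0, 0.001, -0.001, -0.0, -0.0], 'tau': [-0.001, -49.692, -38.938, -0.0, 0.012, 0.0], 'ee_pos': [0.245, 0.574, 0.252], 'ee_rot': [-3.14, -0.0, 2.738], 'force': [0.332, -0.721, 0.586], 'moment': [0.002, -0.043, 0.026], 'grasp_force': 0.0, 'gripper_width': 0.999}
scene cam [ 1.166 -0.458  0.692]
air_knob_grip 0.85 [178. 277.] 277 [ 0.556 -0.263  0.104]
air_knob_grip 0.17 [397. 246.] 552 [0.75  0.127 0.104]
air_valve 0.75 [295. 301.] 2607 [ 0.708 -0.101  0.06 ]
air_valve 0.74 [180. 304.] 1689 [ 0.58  -0.277  0.06 ]
nozzle_top 0.69 [291. 203.] 160 [ 0.582 -0.013  0.179]
canister 0.75 [290. 243.] 2289 [ 0.604 -0.034  0.1  ]
canister 0.72 [370. 198.] 937 [0.593 0.211 0.1  ]
drain_wheel_base 0.61 [370. 199.] 970 [0.556 0.253 0.06 ]
oil_bottle 0.85 [295. 298.] 2529 [ 0.731 -0.12   0.1  ]
bolt_jar 0.66 [397. 249.] 529 [0.718 0.172 0.05 ]
top cam [ 0.385 -0.012  1.277]
air_knob_grip 0.68 [370. 218.] 84 [ 0.55  -0.258  0.104]
nozzle_top 0.48 [276. 204.] 106 [0.572 0.005 0.179]
canister 0.65 [274. 213.] 1092 [0.558 0.012 0.1  ]
drain_wheel_base 0.96 [184. 221.] 600 [0.533 0.273 0.06 ]
drain_wheel_base 0.71 [371. 220.] 71 [ 0.553 -0.271  0.06 ]
oil_bottle 0.85 [321. 160.] 676 [ 0.717 -0.12   0.1  ]
bolt_jar 0.69 [227. 153.] 522 [0.743 0.158 0.05 ]
```

```bash
python3 - <<'E'
import cv2
a=cv2.imread("pics/scene0.png");b=cv2.imread("pics/top0.png")
cv2.imwrite("pics/scene0b.png",cv2.resize(a,(784,588)))
c=cv2.resize(b[190:250,335:405],None,fx=6,fy=6,interpolation=cv2.INTER_CUBIC)
d=cv2.resize(a[255:345,130:235],None,fx=4,fy=4,interpolation=cv2.INTER_CUBIC)
d=d[:360];cv2.imwrite("pics/knob.png",cv2.hconcat([c[:360,:380],d[:360]])[:, :800])
E
```

```text
(no output)
```

View pics/top0.png

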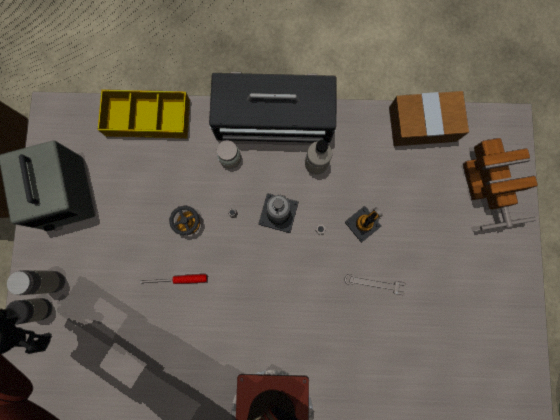

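View pics/scene0b.png

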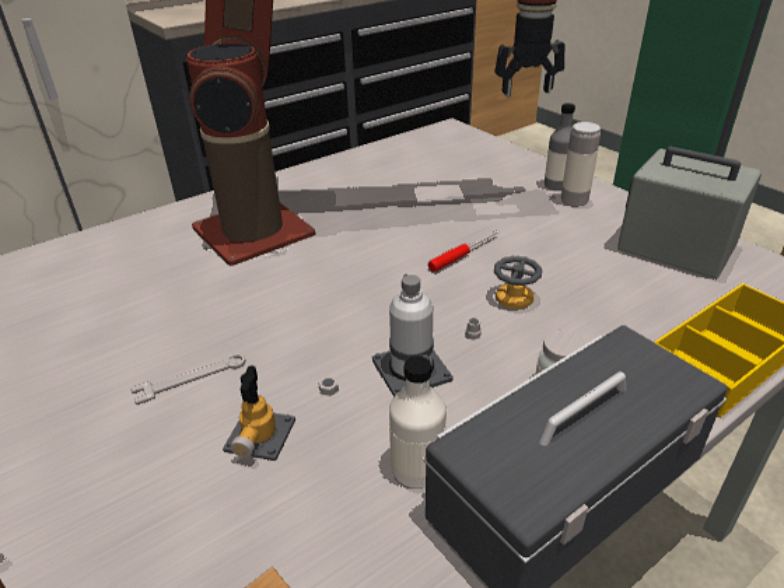

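View pics/knob.png

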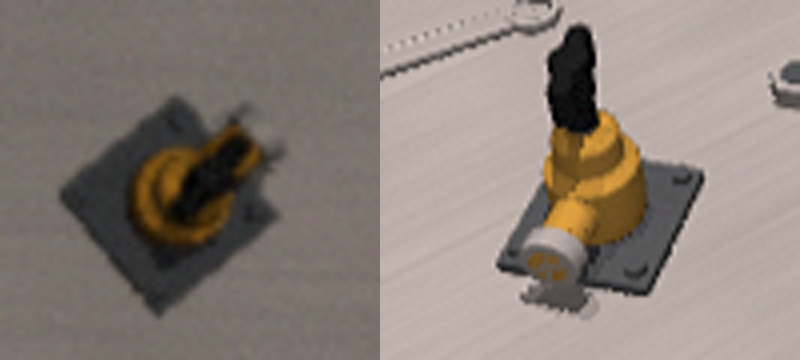

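The top view shows the valve at about (365,222), its bar parallel to the side port at roughly −45°. The canister is at (277,208) and the handwheel at (185,221). I'll fit the bar and cap poses from both views.

```bash
cat >> h.py <<'E'
from scipy.optimize import minimize
def box(x,y,yaw,zc):
    c,s=np.cos(yaw),np.sin(yaw);P=[]
    for a in(-.024,.024):
        for b in(-.006,.006):
            for h in(-.014,.012): P.append([x+c*a-s*b,y+s*a+c*b,zc+h])
    return P
def mask(im,parts,S=4):
    m=np.zeros((420*S,560*S),np.uint8)
    for P in parts:
        u=np.array([proj(im,p) for p in P]);cv2.fillConvexPoly(m,cv2.convexHull(np.round((u+.5)*S).astype(np.int32)),1)
    return cv2.resize(m.astype(np.float32),(560,420),interpolation=cv2.INTER_AREA)
def ring(x,y,z,r): return [[x+r*np.cos(a),y+r*np.sin(a),z] for a in np.linspace(0,6.28,24)]
def knobfit(ims,x0,fixz=None):
    obs=[(im,max(robot.trace(im,"air_knob_grip"),key=lambda r:r["p"])["region"]) for im in ims]
    def f(v):
        x,y,w=v[:3];z=.104+(v[3] if len(v)>3 else 0);L=0
        for im,o in obs:
            m=mask(im,[box(x,y,w,z),ring(x,y,z-.014,.008)+ring(x,y,z-.03,.008)])
            L+=1-np.minimum(m,o).sum()/np.maximum(m,o).sum()
        return L
    best=None
    for w in x0[2]:
        s=np.array([x0[0],x0[1],w]+([0.004] if fixz is None else []))
        sim=np.vstack([s]+[s+d for d in np.diag([.008,.008,.3,.008][:len(s)])])
        r=minimize(f,s,method="Nelder-Mead",options=dict(initial_simplex=sim,xatol=1e-4,fatol=1e-4,maxiter=200))
        print(np.round(r.x,4),round(r.fun,3))
        if best is None or r.fun<best.fun:best=r
    return best.x
E
python3 - <<'E'
from h import *
ims=[robot.get_image(n) for n in("scene","top")]
knobfit(ims,(.553,-.26,(-.4,-.8,-1.2)))
knobfit(ims,(.553,-.26,(-.4,-.8)),0)
# cap: two-view triangulate + at assumed height; disc spans ~ .167-.179
obs=[(im,robot.trace(im,"nozzle_top")[0]["region"]) for im in ims]
def g(v):
    L=0
    for im,o in obs:
        m=mask(im,[ring(v[0],v[1],.179,.014)+ring(v[0],v[1],.179-v[2],.014)]);L+=1-np.minimum(m,o).sum()/np.maximum(m,o).sum()
    return L
s=np.array([.577,-.004,.012]);r=minimize(g,s,method="Nelder-Mead",options=dict(initial_simplex=np.vstack([s]+[s+d for d in np.diag([.008,.008,.005])])))
print("cap",np.round(r.x,4),r.fun)
for im,o in obs:
    ys,xs=np.nonzero(o);print(xs.min(),xs.max(),ys.min(),ys.max())
# flange via dark colour in top view
im=ims[1];c=im["color"][195:250,340:395].astype(int);m=((c.max(2)-c.min(2)<25)&(c.max(2)<85)).astype(np.uint8)
m=cv2.morphologyEx(m,cv2.MORPH_CLOSE,np.ones((9,9)))
k=max(cv2.findContours(m,0,2)[0],key=cv2.contourArea);b=cv2.minAreaRect(k);print(b,ray(im,np.array(b[0])+[340,195],.008))
E
```

```text
[ 0.5491 -0.2582 -0.6682  0.0012] 0.407
[ 0.549  -0.2589 -0.6181  0.0016] 0.401
[ 5.476e-01 -2.581e-01 -6.301e-01  4.000e-04] 0.395
[ 0.5484 -0.2585 -0.6302] 0.397
[ 0.5481 -0.2581 -0.6407] 0.402
cap [5.736e-01 1.000e-04 1.480e-02] 0.27143895626068115
287 299 196 209
273 282 198 209
((25.146339416503906, 26.682926177978516), (27.174236297607422, 33.10884094238281), 51.34019470214844) [ 0.55257831 -0.26464209  0.008     ]
```

```bash
python3 - <<'E'
from h import *
import h
ims=[robot.get_image(n) for n in("scene","top")]
obs=[]
for im in ims:
    o=robot.trace(im,"air_knob_grip")[0]["region"].astype(np.uint8)
    z=cv2.dilate(o,np.ones((7,7)))
    v=im["color"].max(2); d=((v<48)&(z>0))
    print(o.sum(),d.sum()); obs.append((im,d.astype(np.uint8)))
vis=[]
def f(v):
    L=0
    for im,o in obs:
        m=mask(im,[box(*v)]);L+=1-np.minimum(m,o).sum()/np.maximum(m,o).sum()
    return L
for w in(-.5,-.9,-1.2):
    s=np.array([.55,-.26,w,.106]);r=minimize(f,s,method="Nelder-Mead",options=dict(initial_simplex=np.vstack([s]+[s+d for d in np.diag([.006,.006,.3,.006])])))
    print(np.round(r.x,4),round(r.fun,3))
for (im,o),(x,y) in zip(obs,((150,250),(345,195))):
    c=im["color"].copy();a=c[y:y+50,x:x+50].copy();m=mask(im,[box(*r.x)]);
    b=a.copy();b[o[y:y+50,x:x+50]>0]=(0,0,255)
    e=a.copy();e[m[y:y+50,x:x+50]>.5]=(0,255,0)
    vis.append(cv2.hconcat([cv2.resize(q,(260,260),interpolation=0) for q in(a,b,e)]))
cv2.imwrite("pics/fit.png",cv2.vconcat(vis))
E
```

```text
268 255Traceback (most recent call last):
  File "<stdin>", line 6, in <module>
IndexError: list index out of range
```

```bash
python3 - <<'E'
from h import *
ims=[robot.get_image(n) for n in("scene","top")]
obs=[]
for im in ims:
    z=cv2.dilate((mask(im,[box(.55,-.26,a,.106) for a in np.arange(0,3.1,.4)])>0).astype(np.uint8),np.ones((3,3)))
    v=im["color"].max(2); d=((v<48)&(z>0))
    print(d.sum()); obs.append((im,d.astype(np.uint8)))
vis=[]
def f(v):
    L=0
    for im,o in obs:
        m=mask(im,[box(*v)]);L+=1-np.minimum(m,o).sum()/np.maximum(m,o).sum()
    return L
for w in(-.5,-.9,-1.2):
    s=np.array([.55,-.26,w,.106]);r=minimize(f,s,method="Nelder-Mead",options=dict(initial_simplex=np.vstack([s]+[s+d for d in np.diag([.006,.006,.3,.006])])))
    print(np.round(r.x,4),round(r.fun,3))
for (im,o),(x,y) in zip(obs,((150,250),(345,195))):
    c=im["color"].copy();a=c[y:y+50,x:x+50].copy();m=mask(im,[box(*r.x)]);
    b=a.copy();b[o[y:y+50,x:x+50]>0]=(0,0,255)
    e=a.copy();e[m[y:y+50,x:x+50]>.5]=(0,255,0)
    vis.append(cv2.hconcat([cv2.resize(q,(260,260),interpolation=0) for q in(a,b,e)]))
cv2.imwrite("pics/fit.png",cv2.vconcat(vis))
E
```

```text
255
115
[ 0.546  -0.2574 -0.6195  0.1016] 0.577
[ 0.5467 -0.2576 -0.6216  0.101 ] 0.579
[ 0.5468 -0.258  -0.622   0.1011] 0.58
```

View pics/fit.png

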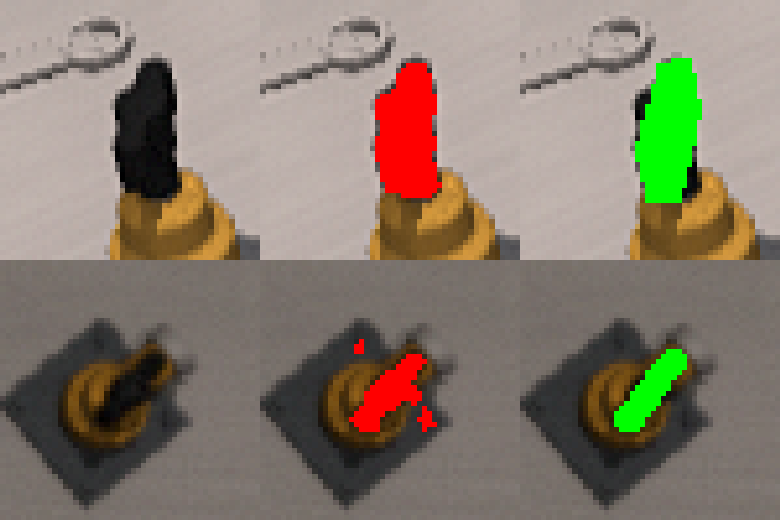

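The bar is at about (0.548, −0.258) with yaw near −0.68. The fit matches the 104 mm shut height, and the cap is at about (0.5735, 0). One continuous unscrew fits the last joint's range if I start with tool yaw −0.68 (q6≈1.8, ending near −0.8). So I move over first, then rotate.

```bash
python3 -m crank '[{"slide":[-0.0233,-0.0249,-0.0012],"angular":[0,0,0]},{"slide":[-0.0233,-0.0249,-0.0012],"angular":[0,0,0]},{"slide":[-0.0233,-0.0249,-0.0012],"angular":[0,0,0]},{"slide":[-0.0233,-0.0249,-0.0012],"angular":[0,0,0]},{"slide":[-0.0233,-0.0249,-0.0012],"angular":[0,0,0]},{"slide":[-0.0233,-0.0249,-0.0012],"angular":[0,0,0]},{"slide":[-0.0233,-0.0249,-0.0012],"angular":[0,0,0]},{"slide":[-0.0233,-0.0249,-0.0012],"angular":[0,0,0]},{"slide":[-0.0233,-0.0249,-0.0012],"angular":[0,0,0]},{"slide":[-0.0233,-0.0249,-0.0012],"angular":[0,0,0]}]' 0.085 40
python3 -m crank '[{"slide":[-0.0233,-0.0249,-0.0012],"angular":[0,0,0]},{"slide":[-0.0233,-0.0249,-0.0012],"angular":[0,0,0]},{"slide":[-0.0233,-0.0249,-0.0012],"angular":[0,0,0]},{"slide":[-0.0233,-0.0249,-0.0012],"angular":[0,0,0]},{"slide":[-0.0233,-0.0249,-0.0012],"angular":[0,0,0]},{"slide":[-0.0233,-0.0249,-0.0012],"angular":[0,0,0]},{"slide":[-0.0233,-0.0249,-0.0012],"angular":[0,0,0]},{"slide":[-0.0233,-0.0249,-0.0012],"angular":[0,0,0]},{"slide":[-0.0233,-0.0249,-0.0012],"angular":[0,0,0]},{"slide":[-0.0233,-0.0249,-0.0012],"angular":[0,0,0]}]'
```

```text
t: 2.33
ee_pos: [0.3622, 0.2527, 0.2656]
ee_rot: [3.141, 0.001, 2.738]
force: [0.7, 0.6, -0.6]
gripper_width: 0.996
grasp_force: 0.0
t: 3.17
ee_pos: [0.4787, -0.0681, 0.2777]
ee_rot: [3.141, 0.001, 2.737]
force: [1.7, 0.7, -0.5]
gripper_width: 0.992
grasp_force: 0.0
```

```bash
python3 -m crank '[{"slide":[-0.023,-0.0246,0],"angular":[0,0,0]},{"slide":[-0.023,-0.0246,0],"angular":[0,0,0]},{"slide":[-0.023,-0.0246,0],"angular":[0,0,0]},{"slide":[-0.023,-0.0246,0],"angular":[0,0,0]},{"slide":[-0.023,-0.0246,0],"angular":[0,0,0]},{"slide":[-0.023,-0.0246,0],"angular":[0,0,0]},{"slide":[0,0,0],"angular":[0,0,0.122]},{"slide":[0,0,0],"angular":[0,0,0.122]},{"slide":[0,0,0],"angular":[0,0,0.122]},{"slide":[0,0,0],"angular":[0,0,0.122]}]'
for i in 1; do python3 -m crank '[{"slide":[0,0,0.005],"angular":[0,0,0.122]},{"slide":[0,0,0.005],"angular":[0,0,0.122]},{"slide":[0,0,0.005],"angular":[0,0,0.122]},{"slide":[0,0,0.005],"angular":[0,0,0.122]},{"slide":[0,0,0.005],"angular":[0,0,0.122]},{"slide":[0,0,0.005],"angular":[0,0,0.122]},{"slide":[0,0,0.005],"angular":[0,0,0.122]},{"slide":[0,0,0.005],"angular":[0,0,0.122]},{"slide":[0,0,0.005],"angular":[0,0,0.122]},{"slide":[0,0,0.005],"angular":[0,0,0.122]}]'; done
python3 -m crank '[{"slide":[0,0,0],"angular":[0,0,0.122]},{"slide":[0,0,0],"angular":[0,0,0.122]},{"slide":[0,0,0],"angular":[0,0,0.122]},{"slide":[0,0,0],"angular":[0,0,0.122]},{"slide":[0,0,0],"angular":[0,0,0.122]},{"slide":[0,0,0],"angular":[0,0,0.122]},{"slide":[0,0,0],"angular":[0,0,0.122]},{"slide":[0,0,0],"angular":[0,0,0.122]},{"slide":[0,0,0],"angular":[0,0,0.122]},{"slide":[0,0,0],"angular":[0,0,0.122]}]'
python3 -m crank '[{"slide":[0,0,0],"angular":[0,0,0.122]},{"slide":[0,0,0],"angular":[0,0,0.122]},{"slide":[0,0,0],"angular":[0,0,0.122]},{"slide":[0,0,0],"angular":[0,0,0.122]},{"slide":[0,0,0],"angular":[0,0,0]},{"slide":[0,0,0],"angular":[0,0,0]}]'
python3 -c "
from h import *
print(np.round(robot.sense()['joint_positions'],3))
im=robot.get_image('scene');cv2.imwrite('pics/s1.png',cv2.resize(im['color'][150:350,80:340],(780,600)))"
```

```text
t: 4.0
ee_pos: [0.5473, -0.2567, 0.277]
ee_rot: [-3.141, -0.0, 2.243]
force: [0.2, 0.5, -0.1]
gripper_width: 0.996
grasp_force: 0.0
t: 4.83
ee_pos: [0.5473, -0.2563, 0.2271]
ee_rot: [3.142, 0.0, 1.024]
force: [-0.3, -0.0, -0.2]
gripper_width: 0.993
grasp_force: 0.0
t: 5.67
ee_pos: [0.5473, -0.2563, 0.2273]
ee_rot: [3.142, -0.0, -0.196]
force: [0.5, -1.2, 0.6]
gripper_width: 0.998
grasp_force: 0.0
t: 6.17
ee_pos: [0.5473, -0.2563, 0.2273]
ee_rot: [3.142, -0.0, -0.675]
force: [0.4, 0.0, -0.6]
gripper_width: 0.989
grasp_force: 0.0
[-0.568  0.19   1.611 -0.     1.341  1.677]
```

View pics/s1.png

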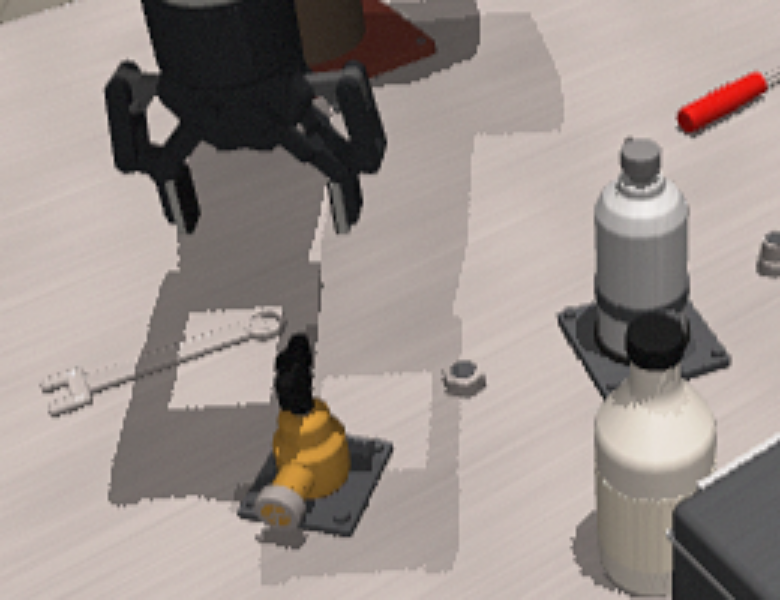

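The gripper is above the knob and square to the bar. Next I descend and close.

```bash
python3 -m crank '[{"slide":[0.0016,0.0009,0.015],"angular":[0,0,0]},{"slide":[0,0,0.015],"angular":[0,0,0]},{"slide":[0,0,0.015],"angular":[0,0,0]},{"slide":[0,0,0.015],"angular":[0,0,0]},{"slide":[0,0,0.015],"angular":[0,0,0]},{"slide":[0,0,0.015],"angular":[0,0,0]},{"slide":[0,0,0.015],"angular":[0,0,0]},{"slide":[0,0,0.015],"angular":[0,0,0]},{"slide":[0,0,0],"angular":[0,0,0]}]'
python3 -m crank '[{"slide":[0,0,0],"angular":[0,0,0]},{"slide":[0,0,0],"angular":[0,0,0]},{"slide":[0,0,0],"angular":[0,0,0]},{"slide":[0,0,0],"angular":[0,0,0]},{"slide":[0,0,0],"angular":[0,0,0]},{"slide":[0,0,0],"angular":[0,0,0]},{"slide":[0,0,0],"angular":[0,0,0]},{"slide":[0,0,0],"angular":[0,0,0]}]' 0 30
python3 -c "
from h import *
s=robot.sense();print(s['force'],s['moment'],s['gripper_width']*85)"
```

```text
t: 6.97
ee_pos: [0.546, -0.2567, 0.1037]
ee_rot: [3.141, 0.006, -0.675]
force: [-0.5, -0.0, -0.5]
gripper_width: 0.991
grasp_force: 0.0
t: 7.63
ee_pos: [0.5476, -0.2594, 0.1084]
ee_rot: [3.139, -0.001, -0.678]
force: [-4.3, -3.6, 4.0]
gripper_width: 0.161
grasp_force: 29.2
[-4.27768593 -3.63044227  4.02764096] [-0.60254278  0.70051493 -0.00698507] 13.716665650098973
```

```bash
python3 -m crank '[{"slide":[0,0.001,-0.0006],"angular":[0,0,-0.1]},{"slide":[0,0,-0.0006],"angular":[0,0,-0.1]},{"slide":[0,0,-0.0006],"angular":[0,0,-0.1]},{"slide":[0,0,-0.0006],"angular":[0,0,-0.1]},{"slide":[0,0,-0.0006],"angular":[0,0,-0.1]}]'
python3 -c "
from h import *
s=robot.sense();print(s['force'],s['moment'],s['gripper_width']*85)"
```

```text
t: 8.05
ee_pos: [0.5473, -0.2598, 0.1112]
ee_rot: [3.14, -0.001, -0.174]
force: [-2.7, -2.6, 2.2]
gripper_width: 0.16
grasp_force: 29.2
[-2.68035739 -2.63659974  2.15526583] [-0.41172741  0.36555135 -0.17190972] 13.57509712344704
```

```bash
python3 -m crank '[{"slide":[0,0,-0.0006],"angular":[0,0,-0.1]},{"slide":[0,0,-0.0006],"angular":[0,0,-0.1]},{"slide":[0,0,-0.0006],"angular":[0,0,-0.1]},{"slide":[0,0,-0.0006],"angular":[0,0,-0.1]},{"slide":[0,0,-0.0006],"angular":[0,0,-0.1]},{"slide":[0,0,-0.0006],"angular":[0,0,-0.1]},{"slide":[0,0,-0.0006],"angular":[0,0,-0.1]},{"slide":[0,0,-0.0006],"angular":[0,0,-0.1]},{"slide":[0,0,-0.0006],"angular":[0,0,-0.1]},{"slide":[0,0,-0.0006],"angular":[0,0,-0.1]}]' - 40
python3 -c "
from h import *
s=robot.sense();print(s['force'],s['moment'],s['gripper_width']*85)"
python3 -m crank '[{"slide":[0,0,-0.0006],"angular":[0,0,-0.1]},{"slide":[0,0,-0.0006],"angular":[0,0,-0.1]},{"slide":[0,0,-0.0006],"angular":[0,0,-0.1]},{"slide":[0,0,-0.0006],"angular":[0,0,-0.1]},{"slide":[0,0,-0.0006],"angular":[0,0,-0.1]},{"slide":[0,0,-0.0006],"angular":[0,0,-0.1]},{"slide":[0,0,-0.0006],"angular":[0,0,-0.1]},{"slide":[0,0,-0.0006],"angular":[0,0,-0.1]},{"slide":[0,0,-0.0006],"angular":[0,0,-0.1]}]'
python3 -c "
from h import *
s=robot.sense();print(s['force'],s['moment'],s['gripper_width']*85)"
```

```text
t: 8.88
ee_pos: [0.5475, -0.2603, 0.1173]
ee_rot: [3.139, 0.001, 0.826]
force: [-1.9, -4.0, 1.7]
gripper_width: 0.153
grasp_force: 39.0
[-1.90460313 -3.96414234  1.68040848] [-0.68141165  0.26573807 -0.12230732] 13.009481475137354
t: 9.63
ee_pos: [0.548, -0.2605, 0.1228]
ee_rot: [3.14, 0.004, 1.726]
force: [0.9, -5.1, -0.3]
gripper_width: 0.15
grasp_force: 39.0
[ 0.8583907  -5.08864836 -0.34000327] [-0.78085909 -0.10815722 -0.11686163] 12.783825610832297
```

```bash
python3 -m crank '[{"slide":[0,0,-0.0003],"angular":[0,0,-0.05]},{"slide":[0,0,-0.0003],"angular":[0,0,-0.05]},{"slide":[0,0,-0.0003],"angular":[0,0,-0.05]},{"slide":[0,0,-0.0003],"angular":[0,0,-0.05]}]'
python3 -c "
from h import *
s=robot.sense();print(s['force'],s['moment'],s['gripper_width']*85)"
python3 -m crank '[{"slide":[0,0,-0.0003],"angular":[0,0,-0.05]},{"slide":[0,0,0],"angular":[0,0,-0.05]}]'
python3 -c "
from h import *
s=robot.sense();print(s['force'],s['moment'],s['gripper_width']*85)"
```

```text
t: 9.97
ee_pos: [0.5479, -0.26, 0.1235]
ee_rot: [3.14, 0.002, 1.922]
force: [2.3, -4.7, -3.2]
gripper_width: 0.148
grasp_force: 68.4
[ 2.25796226 -4.73404899 -3.20665552] [-1.07100507 -0.38407152 -1.24660653] 12.61847884966852
t: 10.13
ee_pos: [0.5478, -0.2599, 0.1236]
ee_rot: [3.14, 0.002, 2.02]
force: [1.5, -4.7, -0.2]
gripper_width: 0.151
grasp_force: 105.7
[ 1.49359944 -4.73484393 -0.17516865] [-0.64819325 -0.23229333 -2.44342744] 12.857083531588456
```

Stop reached: the moment jumped after about 2.6 rad of turning and a 15 mm rise. I'll ease the twist, release and retreat.

```bash
python3 -m crank '[{"slide":[0,0,0],"angular":[0,0,0.05]},{"slide":[0,0,0],"angular":[0,0,0.035]},{"slide":[0,0,0],"angular":[0,0,0]}]'
python3 -c "
from h import *
s=robot.sense();print(s['force'],s['moment'],s['gripper_width']*85)"
python3 -m crank '[{"slide":[0,0,0],"angular":[0,0,0]},{"slide":[0,0,0],"angular":[0,0,0]},{"slide":[0,0,0],"angular":[0,0,0]},{"slide":[0,0,0],"angular":[0,0,0]},{"slide":[0,0,0],"angular":[0,0,0]},{"slide":[0,0,0],"angular":[0,0,0]}]' 0.085
python3 -m crank '[{"slide":[0,0,-0.02],"angular":[0,0,0]},{"slide":[0,0,-0.02],"angular":[0,0,0]},{"slide":[0,0,-0.02],"angular":[0,0,0]},{"slide":[0,0,-0.02],"angular":[0,0,0]},{"slide":[0,0,-0.02],"angular":[0,0,0]},{"slide":[0,0,-0.02],"angular":[0,0,0]},{"slide":[0,0,0],"angular":[0,0,0]},{"slide":[0,0,0],"angular":[0,0,0]}]'
python3 - <<'E'
from h import *
print(np.round(robot.sense()['joint_positions'],3))
im=robot.get_image('scene');print(robot.trace(im,"air_knob_grip")[0]["at"])
a=im['color'][225:325,130:230];a=cv2.resize(a,(600,600),interpolation=cv2.INTER_CUBIC)
for z,c in((.104,(0,0,255)),(.1196,(0,255,0))):
    u=proj(im,[.548,-.2585,z+.012]);print(u);cv2.circle(a,(int((u[0]-130)*6),int((u[1]-225)*6)),4,c,-1)
cv2.imwrite('pics/s2.png',a)
E
```

```text
t: 10.38
ee_pos: [0.5478, -0.2598, 0.1235]
ee_rot: [3.14, 0.002, 1.933]
force: [2.0, -4.1, -2.9]
gripper_width: 0.154
grasp_force: 75.8
[ 2.01234163 -4.1261615  -2.93516298] [-0.6405317  -0.3290259  -1.22666609] 13.104342478592544
t: 10.88
ee_pos: [0.5474, -0.2585, 0.1233]
ee_rot: [-3.141, -0.0, 1.937]
force: [0.4, -0.3, 0.2]
gripper_width: 0.98
grasp_force: 0.0
t: 11.55
ee_pos: [0.5481, -0.2591, 0.2447]
ee_rot: [3.14, 0.003, 1.937]
force: [0.6, 0.9, -0.5]
gripper_width: 0.994
grasp_force: 0.0
[-0.572  0.18   1.59  -0.     1.369 -0.938]
[176.3, 270.2]
[np.float64(176.8342310886079), np.float64(268.7683211768219)]
[np.float64(175.47573287353674), np.float64(262.6299108487677)]
```

View pics/s2.png

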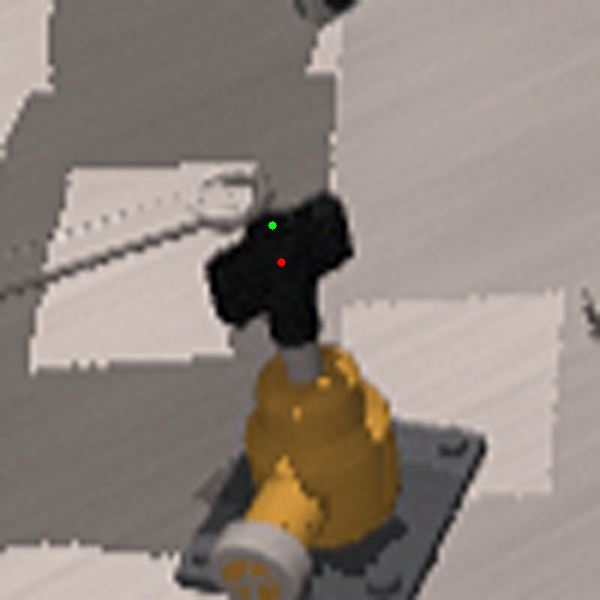

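The knob stands open with the steel stem showing and the bar turned. Next is the cap, with the fingers closed.

```bash
python3 -m crank '[{"slide":[0.0291,0.0146,0],"angular":[0,0,0]},{"slide":[0.0291,0.0146,0],"angular":[0,0,0]},{"slide":[0.0291,0.0146,0],"angular":[0,0,0]},{"slide":[0.0291,0.0146,0],"angular":[0,0,0]},{"slide":[0.0291,0.0146,0],"angular":[0,0,0]},{"slide":[0.0291,0.0146,0],"angular":[0,0,0]},{"slide":[0.0291,0.0146,0],"angular":[0,0,0]},{"slide":[0.0291,0.0146,0],"angular":[0,0,0]},{"slide":[0,0,0],"angular":[0,0,0]},{"slide":[0,0,0],"angular":[0,0,0]}]' 0 20
python3 -m crank '[{"slide":[0,0,0.01],"angular":[0,0,0]},{"slide":[0,0,0.01],"angular":[0,0,0]},{"slide":[0,0,0.01],"angular":[0,0,0]},{"slide":[0,0,0],"angular":[0,0,0]},{"slide":[0,0,0],"angular":[0,0,0]}]'
python3 - <<'E'
from h import *
im=robot.get_image('scene');a=cv2.resize(im['color'][130:270,230:370],(600,600),interpolation=cv2.INTER_CUBIC)
im2=robot.get_image('top')
cv2.imwrite('pics/s3.png',a)
E
```

```text
t: 12.48
ee_pos: [0.5723, 0.0023, 0.2413]
ee_rot: [-3.139, -0.001, 1.94]
force: [0.7, -0.4, 0.3]
gripper_width: 0.005
grasp_force: 0.0
t: 12.9
ee_pos: [0.5722, -0.0004, 0.2114]
ee_rot: [-3.139, -0.001, 1.935]
force: [-0.8, -0.1, -0.2]
gripper_width: -0.001
grasp_force: 0.0
```

View pics/s3.png

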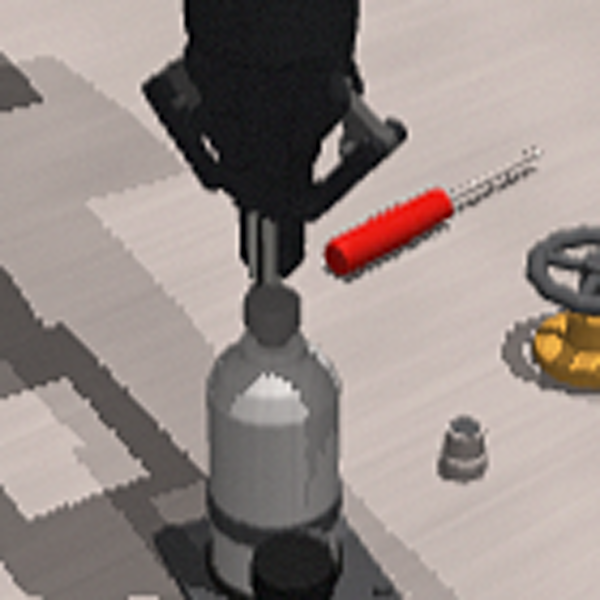

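Fingertips are centred over the cap and about 10 mm above it. I'll press in small steps.

```bash
python3 -m crank '[{"slide":[0,0,0.003],"angular":[0,0,0]},{"slide":[0,0,0.003],"angular":[0,0,0]},{"slide":[0,0,0.003],"angular":[0,0,0]},{"slide":[0,0,0.002],"angular":[0,0,0]},{"slide":[0,0,0],"angular":[0,0,0]}]'
python3 -m crank '[{"slide":[0,0,0.002],"angular":[0,0,0]},{"slide":[0,0,0.001],"angular":[0,0,0]},{"slide":[0,0,0],"angular":[0,0,0]}]'
python3 -m crank '[{"slide":[0,0,0.002],"angular":[0,0,0]},{"slide":[0,0,0],"angular":[0,0,0]}]'
```

```text
t: 13.42
ee_pos: [0.5728, 0.0005, 0.2015]
ee_rot: [-3.141, -0.0, 1.937]
force: [0.8, -0.3, -0.0]
gripper_width: 0.004
grasp_force: 0.0
t: 13.67
ee_pos: [0.5732, 0.0005, 0.1994]
ee_rot: [3.141, 0.0, 1.937]
force: [-2.1, -0.5, 2.5]
gripper_width: -0.004
grasp_force: 1.3
t: 13.83
ee_pos: [0.5733, 0.0005, 0.1974]
ee_rot: [3.141, 0.0, 1.937]
force: [-1.3, 1.0, 4.1]
gripper_width: 0.002
grasp_force: 1.9
```

```bash
python3 -m crank '[{"slide":[0,0,0.002],"angular":[0,0,0]},{"slide":[0,0,0],"angular":[0,0,0]}]'
python3 -m crank '[{"slide":[0,0,0.002],"angular":[0,0,0]},{"slide":[0,0,0],"angular":[0,0,0]}]'
python3 -m crank '[{"slide":[0,0,0.001],"angular":[0,0,0]},{"slide":[0,0,0],"angular":[0,0,0]}]'
```

```text
t: 14.0
ee_pos: [0.5734, 0.0004, 0.1954]
ee_rot: [3.141, 0.0, 1.937]
force: [-1.7, 0.7, 5.0]
gripper_width: -0.002
grasp_force: 2.5
t: 14.17
ee_pos: [0.5734, 0.0004, 0.1941]
ee_rot: [3.141, 0.0, 1.937]
force: [-2.8, 1.0, 6.2]
gripper_width: -0.001
grasp_force: 2.9
t: 14.33
ee_pos: [0.5735, 0.0005, 0.1939]
ee_rot: [3.141, 0.001, 1.937]
force: [-6.3, 1.1, 11.9]
gripper_width: 0.003
grasp_force: 6.1
```

The force has passed 6 N and travel has stopped at 7 mm, so the cap is fully down. I'll hold briefly, lift and return over the knob.

```bash
python3 -m crank '[{"slide":[0,0,0],"angular":[0,0,0]},{"slide":[0,0,0],"angular":[0,0,0]},{"slide":[0,0,0],"angular":[0,0,0]},{"slide":[0,0,0],"angular":[0,0,0]},{"slide":[0,0,-0.01],"angular":[0,0,0]},{"slide":[0,0,-0.015],"angular":[0,0,0]},{"slide":[0,0,-0.015],"angular":[0,0,0]},{"slide":[0,0,-0.015],"angular":[0,0,0]},{"slide":[0,0,0],"angular":[0,0,0]}]'
python3 -m crank '[{"slide":[-0.0292,-0.0146,0],"angular":[0,0,0]},{"slide":[-0.0292,-0.0146,0],"angular":[0,0,0]},{"slide":[-0.0292,-0.0146,0],"angular":[0,0,0]},{"slide":[-0.0292,-0.0146,0],"angular":[0,0,0]},{"slide":[-0.0292,-0.0146,0],"angular":[0,0,0]},{"slide":[-0.0292,-0.0146,0],"angular":[0,0,0]},{"slide":[-0.0292,-0.0146,0],"angular":[0,0,0]},{"slide":[-0.0292,-0.0146,0],"angular":[0,0,0]},{"slide":[0,0,0],"angular":[0,0,0]},{"slide":[0,0,0],"angular":[0,0,0]}]' 0.085
python3 - <<'E'
from h import *
for n in("scene","top"):
    im=robot.get_image(n);r=robot.trace(im,"nozzle_top")
    if r: ys,xs=np.nonzero(r[0]["region"]);print(n,xs.min(),xs.max(),ys.min(),ys.max())
E
```

```text
t: 15.08
ee_pos: [0.5747, 0.0002, 0.2503]
ee_rot: [3.137, 0.002, 1.937]
force: [0.4, 0.1, 0.9]
gripper_width: 0.003
grasp_force: 0.0
t: 15.92
ee_pos: [0.5468, -0.261, 0.2456]
ee_rot: [-3.14, -0.002, 1.934]
force: [-0.2, 0.7, 0.4]
gripper_width: 0.995
grasp_force: 0.0
scene 332 343 227 242
top 345 380 206 234
```

```bash
python3 -m crank '[{"slide":[0,0,0.0155],"angular":[0,0,0]},{"slide":[0,0,0.0155],"angular":[0,0,0]},{"slide":[0,0,0.0155],"angular":[0,0,0]},{"slide":[0,0,0.0155],"angular":[0,0,0]},{"slide":[0,0,0.0155],"angular":[0,0,0]},{"slide":[0,0,0.0155],"angular":[0,0,0]},{"slide":[0,0,0.0155],"angular":[0,0,0]},{"slide":[0,0,0.015],"angular":[0,0,0]},{"slide":[0,0,0],"angular":[0,0,0]}]'
python3 -m crank '[{"slide":[0,0,0],"angular":[0,0,0]},{"slide":[0,0,0],"angular":[0,0,0]},{"slide":[0,0,0],"angular":[0,0,0]},{"slide":[0,0,0],"angular":[0,0,0]},{"slide":[0,0,0],"angular":[0,0,0]},{"slide":[0,0,0],"angular":[0,0,0]},{"slide":[0,0,0],"angular":[0,0,0]},{"slide":[0,0,0],"angular":[0,0,0]}]' 0 40
python3 -c "
from h import *
s=robot.sense();print(s['force'],s['moment'],s['gripper_width']*85)"
```

```text
t: 16.87
ee_pos: [0.546, -0.2568, 0.1201]
ee_rot: [-3.138, -0.005, 1.939]
force: [-0.7, 0.7, -1.0]
gripper_width: 0.998
grasp_force: 0.0
t: 17.53
ee_pos: [0.5479, -0.2599, 0.1246]
ee_rot: [3.141, 0.001, 1.936]
force: [-2.1, 0.7, 5.3]
gripper_width: 0.171
grasp_force: 36.2
[-2.05573567  0.6832044   5.32930265] [ 0.0580628   0.32273134 -0.44507068] 14.500284655980254
```

Gripped. Now I turn clockwise, sinking 0.6 mm per 0.1 rad.

```bash
python3 -m crank '[{"slide":[0,0,0.0006],"angular":[0,0,0.1]},{"slide":[0,0,0.0006],"angular":[0,0,0.1]},{"slide":[0,0,0.0006],"angular":[0,0,0.1]},{"slide":[0,0,0.0006],"angular":[0,0,0.1]},{"slide":[0,0,0.0006],"angular":[0,0,0.1]},{"slide":[0,0,0.0006],"angular":[0,0,0.1]},{"slide":[0,0,0.0006],"angular":[0,0,0.1]},{"slide":[0,0,0.0006],"angular":[0,0,0.1]},{"slide":[0,0,0.0006],"angular":[0,0,0.1]},{"slide":[0,0,0.0006],"angular":[0,0,0.1]}]'
python3 -c "
from h import *
s=robot.sense();print(s['force'],s['moment'],s['gripper_width']*85)"
python3 -m crank '[{"slide":[0,0,0.0006],"angular":[0,0,0.1]},{"slide":[0,0,0.0006],"angular":[0,0,0.1]},{"slide":[0,0,0.0006],"angular":[0,0,0.1]},{"slide":[0,0,0.0006],"angular":[0,0,0.1]},{"slide":[0,0,0.0006],"angular":[0,0,0.1]},{"slide":[0,0,0.0006],"angular":[0,0,0.1]},{"slide":[0,0,0.0006],"angular":[0,0,0.1]},{"slide":[0,0,0.0006],"angular":[0,0,0.1]},{"slide":[0,0,0.0006],"angular":[0,0,0.1]},{"slide":[0,0,0.0006],"angular":[0,0,0.1]}]'
python3 -c "
from h import *
s=robot.sense();print(s['force'],s['moment'],s['gripper_width']*85)"
python3 -m crank '[{"slide":[0,0,0.0006],"angular":[0,0,0.1]},{"slide":[0,0,0.0006],"angular":[0,0,0.1]},{"slide":[0,0,0.0006],"angular":[0,0,0.1]},{"slide":[0,0,0.0006],"angular":[0,0,0.1]},{"slide":[0,0,0.0003],"angular":[0,0,0.05]},{"slide":[0,0,0.0003],"angular":[0,0,0.05]}]'
python3 -c "
from h import *
s=robot.sense();print(s['force'],s['moment'],s['gripper_width']*85)"
```

```text
t: 18.37
ee_pos: [0.548, -0.26, 0.119]
ee_rot: [3.14, 0.0, 0.932]
force: [-2.3, 1.1, 8.7]
gripper_width: 0.155
grasp_force: 38.2
[-2.34295349  1.14878132  8.73143246] [0.08402293 0.5044073  0.13374739] 13.168478905044061
t: 19.2
ee_pos: [0.548, -0.26, 0.113]
ee_rot: [3.14, -0.001, -0.068]
force: [-1.5, -0.5, 7.5]
gripper_width: 0.156
grasp_force: 38.2
[-1.53711774 -0.49938611  7.45059562] [0.11050288 0.50685375 0.065915  ] 13.28698915757605
t: 19.7
ee_pos: [0.548, -0.2601, 0.11]
ee_rot: [3.141, -0.001, -0.565]
force: [-2.6, 0.6, 7.7]
gripper_width: 0.155
grasp_force: 38.3
[-2.5615468   0.64599528  7.73881922] [0.06873885 0.50300432 0.04289396] 13.145406040031888
```

```bash
python3 -m crank '[{"slide":[0,0,0.0003],"angular":[0,0,0.05]},{"slide":[0,0,0.0003],"angular":[0,0,0.05]},{"slide":[0,0,0.0003],"angular":[0,0,0.05]}]'
python3 -c "
from h import *
s=robot.sense();print(s['force'],s['moment'],s['gripper_width']*85)"
python3 -m crank '[{"slide":[0,0,0],"angular":[0,0,0.05]},{"slide":[0,0,0],"angular":[0,0,0.03]}]'
python3 -c "
from h import *
s=robot.sense();print(s['force'],s['moment'],s['gripper_width']*85)"
```

```text
t: 19.95
ee_pos: [0.548, -0.26, 0.1091]
ee_rot: [3.141, -0.001, -0.715]
force: [-2.2, 0.8, 8.6]
gripper_width: 0.157
grasp_force: 38.4
[-2.20086762  0.84396998  8.63373159] [0.13905889 0.45103548 0.07772874] 13.33321926733128
t: 20.12
ee_pos: [0.548, -0.2601, 0.1089]
ee_rot: [3.141, -0.001, -0.795]
force: [-2.3, -0.4, 5.5]
gripper_width: 0.152
grasp_force: 38.6
[-2.30749017 -0.36306136  5.5381919 ] [0.03520215 0.41943778 0.30724044] 12.93874702116894
```

```bash
python3 -m crank '[{"slide":[0,0,0],"angular":[0,0,0.05]},{"slide":[0,0,0],"angular":[0,0,0]}]'
python3 -c "
from h import *
s=robot.sense();print(s['force'],s['moment'],s['gripper_width']*85)"
python3 -m crank '[{"slide":[0,0,0],"angular":[0,0,0.05]},{"slide":[0,0,0],"angular":[0,0,0]}]'
python3 -c "
from h import *
s=robot.sense();print(s['force'],s['moment'],s['gripper_width']*85)"
```

```text
t: 20.28
ee_pos: [0.549, -0.2612, 0.1092]
ee_rot: [-3.141, -0.005, -0.845]
force: [2.2, -4.4, 4.1]
gripper_width: 0.15
grasp_force: 39.1
[ 2.20157179 -4.37366685  4.11381549] [-0.88489074 -0.34609468 -0.14309643] 12.739360773562044
t: 20.45
ee_pos: [0.549, -0.2613, 0.1092]
ee_rot: [-3.141, -0.005, -0.894]
force: [1.5, -4.2, 2.9]
gripper_width: 0.151
grasp_force: 40.2
[ 1.49013248 -4.22797586  2.87716359] [-0.88222639 -0.27443998  0.01789477] 12.800597855134356
```

```bash
python3 -m crank '[{"slide":[0,0,0],"angular":[0,0,0.05]},{"slide":[0,0,0],"angular":[0,0,0]}]'
python3 -c "
from h import *
s=robot.sense();print(s['force'],s['moment'],s['gripper_width']*85)"
python3 -m crank '[{"slide":[0,0,0],"angular":[0,0,0.05]},{"slide":[0,0,0],"angular":[0,0,0]}]'
python3 -c "
from h import *
s=robot.sense();print(s['force'],s['moment'],s['gripper_width']*85)
im=robot.get_image('scene');cv2.imwrite('pics/s4.png',cv2.resize(im['color'][225:325,130:230],(600,600),interpolation=cv2.INTER_CUBIC))"
```

```text
t: 20.62
ee_pos: [0.5489, -0.2613, 0.109]
ee_rot: [-3.141, -0.005, -0.944]
force: [1.9, -6.1, 2.5]
gripper_width: 0.148
grasp_force: 40.9
[ 1.8987021  -6.1052484   2.50160962] [-0.99564568 -0.27738193  0.12554036] 12.584287478078283
t: 20.78
ee_pos: [0.5488, -0.2614, 0.1089]
ee_rot: [-3.141, -0.005, -0.993]
force: [1.4, -6.0, 2.9]
gripper_width: 0.148
grasp_force: 51.5
[ 1.40031656 -5.99731128  2.92896974] [-1.08027161 -0.31476178  0.55950243] 12.57782829170264
```

View pics/s4.png

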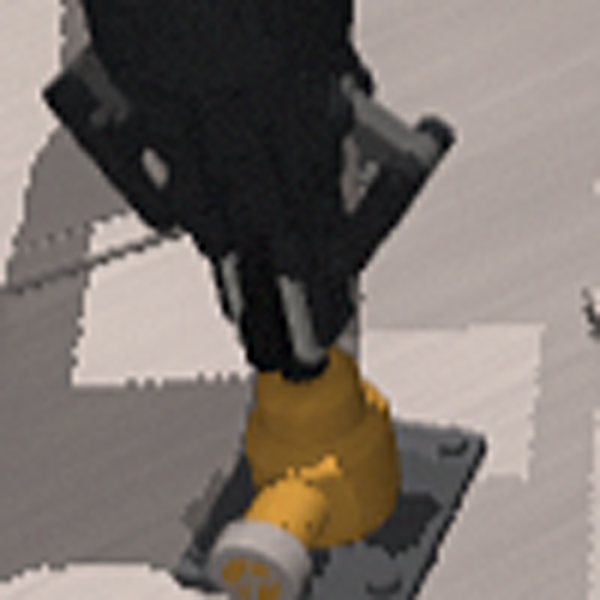

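The fingers still hold the bar and the moment is now rising. I'll turn slightly further to confirm the stop.

```bash
python3 -m crank '[{"slide":[0,0,0],"angular":[0,0,0.05]},{"slide":[0,0,0],"angular":[0,0,0]}]'
python3 -c "
from h import *
s=robot.sense();print(s['force'],s['moment'],s['gripper_width']*85)"
python3 -m crank '[{"slide":[0,0,0],"angular":[0,0,0.04]},{"slide":[0,0,0],"angular":[0,0,0]}]'
python3 -c "
from h import *
s=robot.sense();print(s['force'],s['moment'],s['gripper_width']*85)"
```

```text
t: 21.0
ee_pos: [0.5488, -0.2613, 0.1089]
ee_rot: [-3.141, -0.005, -1.041]
force: [2.6, -6.1, 2.1]
gripper_width: 0.149
grasp_force: 64.8
[ 2.59412159 -6.08971113  2.09526575] [-1.06631485 -0.25400206  1.17034846] 12.69673211923921
t: 21.17
ee_pos: [0.5488, -0.2614, 0.1089]
ee_rot: [-3.142, -0.005, -1.08]
force: [2.4, -5.9, 1.9]
gripper_width: 0.15
grasp_force: 76.4
[ 2.38170364 -5.9061515   1.85205931] [-1.05379945 -0.27012676  1.64078879] 12.73614234774524
```

```bash
python3 -m crank '[{"slide":[0,0,0],"angular":[0,0,-0.05]},{"slide":[0,0,0],"angular":[0,0,-0.03]},{"slide":[0,0,0],"angular":[0,0,0]}]'
python3 -m crank '[{"slide":[0,0,0],"angular":[0,0,0]},{"slide":[0,0,0],"angular":[0,0,0]},{"slide":[0,0,0],"angular":[0,0,0]},{"slide":[0,0,0],"angular":[0,0,0]},{"slide":[0,0,0],"angular":[0,0,0]},{"slide":[0,0,0],"angular":[0,0,0]}]' 0.085
python3 -m crank '[{"slide":[0,0,-0.02],"angular":[0,0,0]},{"slide":[0,0,-0.02],"angular":[0,0,0]},{"slide":[0,0,-0.02],"angular":[0,0,0]},{"slide":[0,0,-0.02],"angular":[0,0,0]},{"slide":[0,0,-0.02],"angular":[0,0,0]},{"slide":[0,0,-0.02],"angular":[0,0,0]},{"slide":[0,0,-0.02],"angular":[0,0,0]},{"slide":[0,0,0],"angular":[0,0,0]},{"slide":[0,0,0],"angular":[0,0,0]}]'
python3 - <<'E'
from h import *
im=robot.get_image('scene');old=cv2.imread('pics/scene0.png')
f=lambda a:cv2.hconcat([cv2.resize(a[255:345,130:230],(400,300),interpolation=2),cv2.resize(a[190:280,250:350],(400,300),interpolation=2)])
cv2.imwrite('pics/s5.png',cv2.vconcat([f(old),f(im['color'])]))
E
```

```text
t: 21.42
ee_pos: [0.5488, -0.2611, 0.1089]
ee_rot: [-3.141, -0.004, -0.999]
force: [1.4, -4.3, 3.7]
gripper_width: 0.145
grasp_force: 55.4
t: 21.92
ee_pos: [0.5475, -0.2592, 0.1075]
ee_rot: [3.141, 0.001, -1.003]
force: [0.3, 0.3, -0.2]
gripper_width: 0.975
grasp_force: 0.0
t: 22.67
ee_pos: [0.5483, -0.2599, 0.2492]
ee_rot: [-3.14, -0.003, -1.003]
force: [0.5, 0.4, -0.6]
gripper_width: 0.996
grasp_force: 0.0
```

View pics/s5.png

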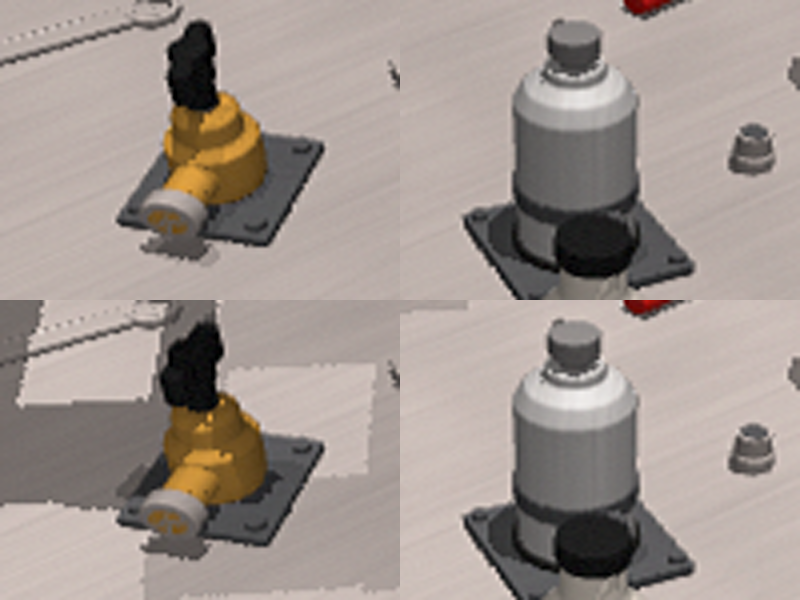

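The bar is now turned past where it started, with the hub down on the brass, so the knob is at its shut stop. The cap is back up and nothing else has moved.

```bash
python3 -c "
from plant import robot
print(robot.hand_in())"
```

```text
the job is handed in; nothing more can be done
None
```

The job is done and handed in at about 23 s: I unscrewed the winged knob to its open stop, pressed the nozzle cap fully down until it sprang back, then screwed the knob shut to its stop; the final picture, which does not cover the whole bench, shows nothing else moved.

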